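# Close up the pulley cover of a bench lathe and hold it down for the screws

### The arm

A 6-joint arm with a two-finger parallel gripper is mounted at the origin on the work surface. World frame = base frame: x ahead of the robot, y to its left, z up, the work surface at z = 0. Lengths are in m, angles in rad, forces in N, time in s.
With the tool pointing down it reaches from about 0.35 to 0.85 m from the base axis. Payload 8.1 kg.
Tool frame: the origin (TCP) lies midway between the tips of the shut fingers; the grasp point (between the pads) lies 19 mm behind it (robot.tcp_to_grasp is the distance from the TCP to the grasp point, in m); x points along the fingers, y is the direction in which the jaws open and shut, and the axes are right-handed (so a half turn about x gives the same grasp; the last joint's range is limited). The gripper opens to 93 mm and grips with 3 to 60 N. Pads are 15 mm wide; open, the fingers measure 128 mm over their backs; the gripper's body (75 mm by 188 mm) begins 65 mm behind the grasp point.
Start: joints at [-1.218, 0.13, 1.488, -0, 1.523, -0.085], TCP at [0.254, -0.543, 0.219] pointing down, gripper open.
Joint ranges: [-2.96, 2.96], [-0.89, 2.26], [0.02, 2.5], [-1.34, 4.48], [0, 2.73], [-2.66, 2.66]. Speed limits (rad/s): [2.39, 2.39, 2.79, 3.14, 3.14, 3.14].

### API

Orientations are given as a rotation vector (axis times angle).
In Python, from plant import robot gives the robot as it stands.
- The arm moves only by the tool play_rows, never from a script. Its argument "plan" is a list of rows, each an object with "slide": the shift along the world's x, y, z as a fraction of full scale, a list of three; "roll": the turn about the world's z as a fraction of full scale; "fingers": the gripper command: -1 is shut, 1 is fully open, values between are in proportion. A call has 1 to 20 rows; each row shifts and turns the commanded pose from where the row before left it; what a row does not reach is not made up. Full scale, the value 1, is 30 mm for a shift and 8 degrees for a turn. A row lasts 1/8 s, in which the tool goes at most 62.5 mm and 10.7 degrees, less where a joint would pass 70% of its speed; a pose out of reach is approached as far as the arm can. A call with a number of a shift or a turn outside -1 to 1 is refused whole. A call with a gripper value outside its range is refused whole. The fingers move at their own pace and stop on an object; "squeeze" is the grip in N (left out, the last holds). Time passes only in rows, so rows that do not move let the fingers close. It gives the time, the measured TCP pose, the force and the opening at its end, in the units of the state.
- robot.read_state(): the state, without advancing time (a new reading comes with each control period).
- robot.read_camera(name): name is "side" or "top"; returns the picture (480x640x3 uint8, red, green, blue); there is no depth.
- robot.get_calibration(name): a dict with "fx", "fy", "cx", "cy" (pixels), "R" (3x3) and "t" (3): a world point X has camera coordinates R X + t. Camera axes: x right, y down, z forward; pixel columns grow to the right and rows downward; lengths in m; the calibration is good to about 2 mm. A picture is of the moment at which its call begins. get_calibration takes no time and is no camera call.
- robot.close_job(): hands the job in, once; it reports no verdict.
Trained networks look in the newest picture that a camera, given by its name, has taken for a name from the list of things; names that differ only in an ending like _2 or _b are one class to them, and where a whole thing is asked for, a point or a joint stands for the part that bears it (a point fixed in the world has none). Each returns a list of dicts, best first, with "p" (0 to 1); they miss things now and then, are a little off and sometimes report something else, mostly with a low value. They report only what shows in the picture. A call takes as long as a camera call.
- robot.boxes_of(camera, target): "extent" ([centre column, centre row, width, height] in pixels, round what is visible of it).
- robot.regions_of(camera, target): "region" (480x640 bool, what is visible of it) and "extent" ([centre column, centre row, width, height] in pixels, round what is visible of it).
- robot.mark_of(camera, target): "point" ([column, row] in pixels: a listed point, or the origin of a listed thing).
The state is a dict: "t": time; "q": joint angles; "dq": joint speeds; "joint_torque": joint torques, N m; "tool_pos": TCP position; "orientation": TCP orientation; "force": force on the tool from outside, world axes, zero at the start; "wrist_torque": the same for the moment, N m; "opening": finger opening in m.
Only numpy, scipy, OpenCV 4.12 (cv2) and the standard library are available. Lean on these libraries where they do the work, as an engineer would, in place of code of your own. Each camera call takes 0.05 s, during which the arm holds its last target.

### The job

The lathe's pulley compartment is ready to be closed: push the aluminium cover by its black tab along its guides until the ball catch snaps in fully home, then turn the red quarter-turn fastener clockwise until its white slot lines up with the two black marks on the cover. Then press the cover's still springy free edge, between its two empty screw holes, flat down on the headstock with the gripper, and finish while still holding it pressed there so that a colleague can drive the screws; leave the dish, screwdriver, gouge and wood blank on the bench undisturbed.

Things in the scene. Friction and masses are not known exactly. Their poses are not given: they have to be found in the camera images.
- lathe: Grey-green wood lathe, fixed. Origin on the bench under its headstock; x away from its control side, y along the spindle to the outboard handwheel (out to y = 150 mm), z up. Headstock 186 x 210 mm, top at 235 mm, with a fixed lip 253 mm high at y = -81 to -104 mm. Motor on the far side, 175 mm out in x, 133 mm high. Bed, workpiece, tool rest and tailstock run 505 mm to -y, up to 240 mm high.
- cover: Aluminium cover plate on top of the headstock, 146 (x) x 165 (y) x 4 mm; origin at the centre of its underside, axes as the lathe's; top about 242 mm above the bench. Two black index marks (along y) 29 mm either side of the fastener axis, two empty screw holes at x = 60, y = +-50 mm. It slides along y in low guides and rocks about its near (-x) edge on a springy sealing strip.
- tab_top (a point): Middle of the top face of the black finger tab near the cover's +y end: a block 12 mm thick (y), 44 mm long (x), 24 mm tall above the cover's top face, at cover x = 0, y = 72 mm. Can be pinched from above across its thickness, or pushed.
- cover_slide (a joint): Cover travel along the lathe's y, m. 0 = home against its stop, grows as the cover opens towards +y (to 0.09). Drags at about 1 to 2 N; from 15 to 8 mm before home the ball catch resists with up to about 7 N, past that it snaps the cover home (below 0.0015) and keeps it there.
- wing_top (a point): Centre of the top of the red fastener wing, on its turning axis, 25 mm above the cover's top face, at cover x = -42, y = -15 mm. The wing is a bar 38 mm long, 10 mm thick and 21 mm tall, on a steel disc 32 mm across and 4 mm high. x runs along the wing and its white slot, z up; the point turns with the wing.
- fastener (a joint): Angle of the quarter-turn fastener, rad; grows clockwise seen from above. 0 = open (slot across the cover, along its x), 1.571 = locked: slot in line with the two black marks (along the cover's y); stop at 1.62. Turns with light friction (about 0.06 N m) and stays where it is left.
- press_spot (a point): Point on the cover's top face, midway between the two empty screw holes and 15 mm in from the free far (+x) edge: where to press down. It lies 130 mm from the line about which the cover rocks.
- cover_gap (a joint): Angle by which the cover's free far edge is lifted by the sealing strip, rad: 0.05 = left free (far edge about 7 mm up), 0 = flat on the headstock (hard stop). At press_spot it starts to yield at about 2 to 3 N and lies flat at about 7 to 8 N; released, it springs up again.
- screw_dish: Steel dish with two brass screws, 80 mm across, 22 mm high, standing on the bench; origin at the centre of its underside. Leave it alone.
- screwdriver: Screwdriver lying on the bench, 200 mm long along its x. Leave it alone.
- gouge: Turning gouge with a dark wooden handle lying on the bench, about 330 mm long along its x, 31 mm thick. Leave it alone.
- blank: Square wood blank lying on the bench, 42 x 150 x 42 mm (long along its y). Leave it alone.

How it is judged:
On the way, in this order (a step that is already met when the one before it is completed fails the run):
1. the cover is snapped home in its ball catch (value of joint cover_slide below 0.003 m), for 0.2 s.
2. the cover still home, the fastener's slot is in line with the marks (value of joint cover_slide below 0.003 m and value of joint fastener above 1.44 rad), for 0.2 s.
3. the free edge is pressed flat on the headstock (value of joint cover_gap below 0.01 rad and contact force between the fingers and cover above 4 N), for 0.3 s.
At the end, for the whole second after the job is handed in: Through the last second the cover is home in its catch (travel under 3 mm), the fastener's slot is in line with the marks within 0.13 rad, and the gripper presses the cover with more than 4 N so that its free edge lies flat (lifted less than 0.01 rad, about 1.4 mm) (all of step 2 and all of step 3); the arm keeps its last pose, push and grip.
It fails at once if a bystander on the bench is shifted by more than 25 mm (distance of any of screw_dish, screwdriver, gouge, blank from where it was at the start of the episode above 0.025 m).
It also fails if it takes over 54 s, if anything falls off the work surface, if the arm or the gripper's body presses on something with over 40 N, if the wrist force passes 120 N, or if a joint passes its speed limit or range.

## Working session

There is one attempt and no reset: what is moved stays moved. The work goes in short steps, Python scripts to look and compute and a tool call to move; the robot and the scene stay as the last step left them, time stands still between calls to the robot, and variables do not carry over. Pictures are saved under pics/ and viewed, and the job is handed in when it is done.

Besides the shell and the picture viewer there is one more tool, called after "Emit:" as a command line: name --argument value ..., lists and objects as JSON in quotes. play_rows: Moves the arm, as the interface text tells. Its arguments: {"type":"object","properties":{"plan":{"type":"array","items":{"type":"object","properties":{"slide":{"type":"array","items":{"type":"number","minimum":-1,"maximum":1}},"roll":{"type":"number","minimum":-1,"maximum":1},"fingers":{"type":"number"}}}},"squeeze":{"type":"number"}},"required":["plan"]}

```bash
ls; mkdir -p pics
python3 - <<'E'
from plant import robot
import cv2
for n in("side","top"):
    im=robot.read_camera(n); cv2.imwrite(f"pics/{n}0.png",im[:,:,::-1])
    c=robot.get_calibration(n); print(n,c)
    for t in("tab_top","wing_top","press_spot","lathe","cover"):
        print(t,[(x["point"],round(x["p"],2)) for x in robot.mark_of(n,t)[:2]])
s=robot.read_state(); print({k:s[k] for k in("t","tool_pos","orientation","force","opening")}, robot.tcp_to_grasp)
E
```

```text
pics
side {'fx': 460.93035852713786, 'fy': 460.93035852713786, 'cx': 318.3902633801338, 'cy': 233.70475530634994, 'R': array([[-0.93578678, -0.35196772,  0.02053858],
       [-0.21514729,  0.5239266 , -0.82414353],
       [ 0.27931121, -0.77564144, -0.56600848]]), 't': array([0.39486143, 0.30084626, 0.93367876])}
tab_top [([188.2, 258.7], 0.58)]
wing_top [([237.5, 241.2], 0.63)]
press_spot [([190.4, 237.9], 0.74)]
lathe [([245.8, 316.4], 0.9)]
cover [([215.1, 251.3], 0.66)]
top {'fx': 535.1189386150564, 'fy': 535.1189386150564, 'cx': 315.19487141025763, 'cy': 235.4039394710808, 'R': array([[ 0.13150722, -0.99131466,  0.001049  ],
       [-0.96519892, -0.12828388, -0.22789095],
       [ 0.22604621,  0.02895682, -0.9736861 ]]), 't': array([-0.1470747 ,  0.47880361,  1.09760846])}
tab_top [([176.6, 132.1], 0.62)]
wing_top [([216.4, 166.2], 0.79)]
press_spot [([225.9, 120.7], 0.61)]
lathe []
cover [([218.9, 145.2], 0.67), ([213.3, 166.7], 0.4)]
{'t': 0.6, 'tool_pos': array([ 0.2543818 , -0.54343351,  0.21865858]), 'orientation': array([ 1.97907319,  0.44022248, -1.97907934]), 'force': array([-0.1354845 , -0.290445  , -0.10553647]), 'opening': 0.09302779216719842} 0.0188
```

View pics/side0.png

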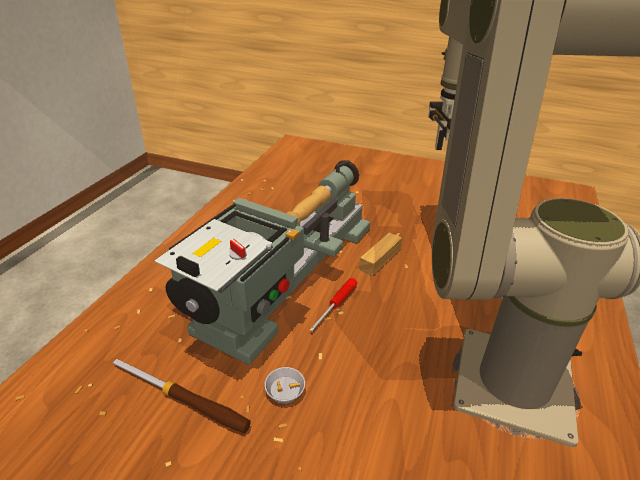

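View pics/top0.png

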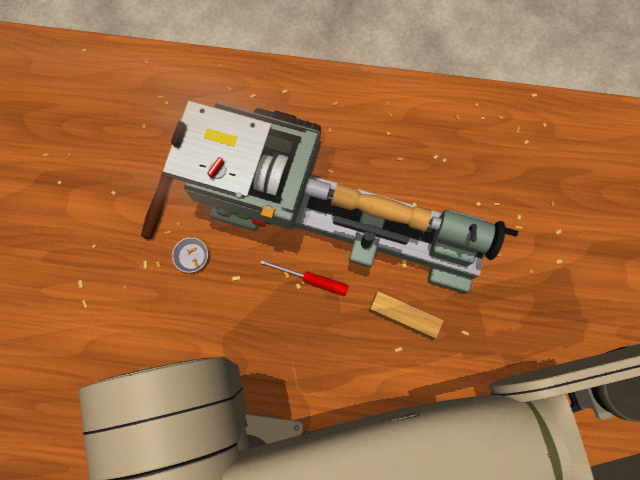

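```bash
cat > h.py <<'E'
import numpy as np, cv2
from plant import robot
from scipy.spatial.transform import Rotation as Ro
C={n:robot.get_calibration(n) for n in("side","top")}
def proj(n,X):
    c=C[n];p=c["R"]@np.asarray(X)+c["t"];return np.array([c["fx"]*p[0]/p[2]+c["cx"],c["fy"]*p[1]/p[2]+c["cy"]])
def ray(n,uv):
    c=C[n];d=c["R"].T@np.array([(uv[0]-c["cx"])/c["fx"],(uv[1]-c["cy"])/c["fy"],1]);return -c["R"].T@c["t"],d
def atz(n,uv,z):
    o,d=ray(n,uv);return o+d*(z-o[2])/d[2]
def tri(us,ut):
    A=[];b=[]
    o1,d1=ray("side",us);o2,d2=ray("top",ut)
    M=np.stack([d1,-d2],1);s=np.linalg.lstsq(M,o2-o1,rcond=None)[0]
    p,q=o1+s[0]*d1,o2+s[1]*d2;return (p+q)/2,np.linalg.norm(p-q)
def crop(n,im,x0,y0,w,h,s,name):
    cv2.imwrite(name,cv2.resize(im[y0:y0+h,x0:x0+w,::-1],None,fx=s,fy=s,interpolation=cv2.INTER_CUBIC))
E
python3 - <<'E'
from h import *
print(tri([188.2,258.7],[176.6,132.1]),tri([237.5,241.2],[216.4,166.2]),tri([190.4,237.9],[225.9,120.7]),tri([215.1,251.3],[218.9,145.2]))
for n,u in(("side",[188.2,258.7]),("top",[176.6,132.1])): print(atz(n,u,.266))
for n,u in(("side",[237.5,241.2]),("top",[216.4,166.2])): print(atz(n,u,.267))
for n,u in(("side",[190.4,237.9]),("top",[225.9,120.7])): print(atz(n,u,.247))
for n in C:
    im=cv2.imread(f"pics/{n}0.png")[:,:,::-1]
    crop(n,im,*((140,190,160,120) if n=="side" else (150,80,160,120)),5,f"pics/{n}0c.png")
E
```

```text
(array([0.60086465, 0.18560833, 0.27355983]), np.float64(0.0008498835119946387)) (array([0.54800307, 0.10371722, 0.27070742]), np.float64(0.001715954949077486)) (array([0.64774763, 0.10702863, 0.25268151]), np.float64(0.0062190433448057)) (array([0.59695552, 0.11245397, 0.24101157]), np.float64(0.004050022909324101))
[0.6068639 0.1777419 0.266    ]
[0.60437854 0.18831404 0.266     ]
[0.55180818 0.09906369 0.267     ]
[0.54840815 0.10432153 0.267     ]
[0.65693447 0.09972108 0.247     ]
[0.64702453 0.107152   0.247     ]
```

View pics/side0c.png

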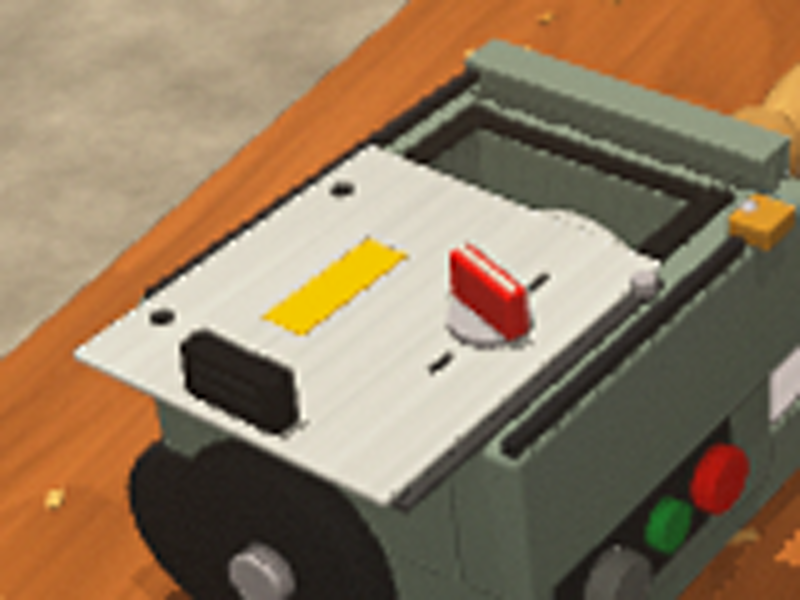

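View pics/top0c.png

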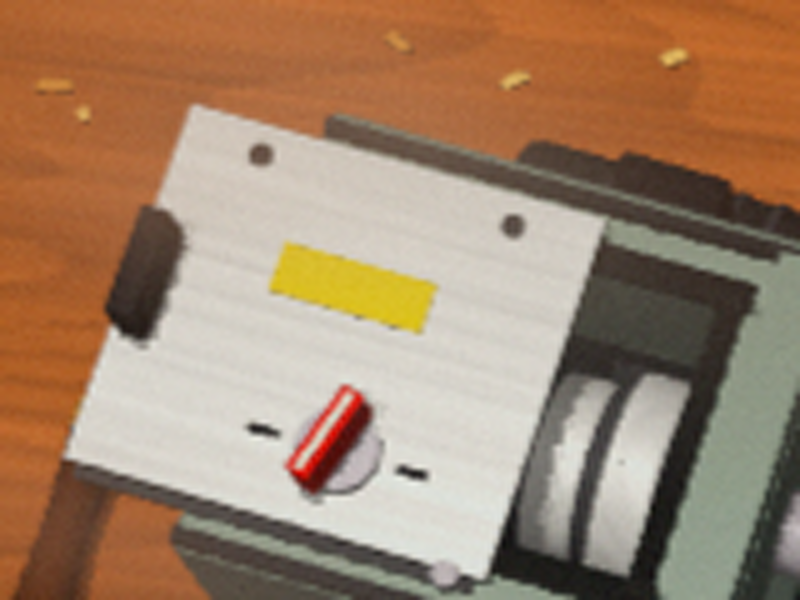

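```bash
cat >> h.py <<'E'
def cov(P,p,gap=0.05):
    x,y,yaw,z=p[:4]; P=np.atleast_2d(np.array(P,float)).copy()
    # P in cover coordinates (z from underside), m ; rock about x=-0.072, underside
    c,s=np.cos(gap),np.sin(gap); dx=P[:,0]+.072; zz=P[:,2]
    X=-.072+dx*c-zz*s; Z=dx*s+zz*c
    return np.stack([x+X*np.cos(yaw)-P[:,1]*np.sin(yaw), y+X*np.sin(yaw)+P[:,1]*np.cos(yaw), z+Z],1)
E
cat > fit.py <<'E'
from h import *
from scipy.optimize import least_squares
L={"hp":(60,50,4),"hm":(60,-50,4),"pp":(73,82.5,4),"pm":(73,-82.5,4),"mp":(-73,82.5,4),"mm":(-73,-82.5,4),"kp":(-42,14,4),"km":(-42,-44,4)}
T={"hp":(261,154),"hm":(513,226),"pp":(193,104),"pm":(607,218),"mp":(66,460),"mm":(487,580),"kp":(263,430),"km":(412,472)}
S={"hm":(342,189),"hp":(162,317),"pm":(372,147),"pp":(75,352),"mp":(390,503),"kp":(440,362),"km":(538,284)}
obs=[]
for n,D,o in(("top",T,(150,80)),("side",S,(140,190))):
    for k,(u,v) in D.items(): obs.append((n,np.array(L[k])/1e3,np.array([(u+.5)/5-.5+o[0],(v+.5)/5-.5+o[1]]),k))
def res(p): 
    return np.concatenate([proj(n,cov(X,p,.05)[0]+ (np.array([p[4],p[5],0]) if n=="side" else 0))-uv for n,X,uv,k in obs])
def full(p): return np.r_[res(p), p[4:]/.002]
r=least_squares(full,[.6,.11,1.3,.238,0,0],loss="soft_l1")
p=r.x;print(p)
for (n,X,uv,k),e in zip(obs,res(p).reshape(-1,2)): print(n,k,e.round(2))
for nm,P in(("tab",(0,.072,.028)),("wing",(-.042,-.015,.029)),("press",(.058,0,.004))): print(nm,cov(P,p)[0].round(4))
yaw=p[2];print("lathe x",np.cos(yaw),np.sin(yaw),"y",-np.sin(yaw),np.cos(yaw))
E
python3 fit.py
python3 - <<'E'
from h import *
print(Ro.from_rotvec(robot.read_state()["orientation"]).as_matrix().round(3))
E
```

```text
[ 5.93885805e-01  1.15218891e-01 -1.55957030e-01  2.36859510e-01
 -7.99633453e-04 -5.80482724e-04]
top hp [0.1  0.51]
top hm [0.08 0.06]
top pp [-0.32 -0.18]
top pm [-0.14 -0.07]
top mp [-0.49 -0.28]
top mm [ 0.11 -0.03]
top kp [0.47 0.21]
top km [0.4  0.25]
side hm [0.07 0.18]
side hp [0.28 0.08]
side pm [-0.39 -0.9 ]
side pp [-0.57 -0.24]
side mp [-0.47  0.02]
side kp [0.56 0.44]
side km [0.06 0.11]
tab [0.6036 0.1866 0.2684]
wing [0.5486 0.1072 0.2673]
press [0.6508 0.1063 0.2474]
lathe x 0.9878633318850212 -0.1553255855196574 y 0.1553255855196574 0.9878633318850212
[[ 0.     0.424 -0.906]
 [-0.    -0.906 -0.424]
 [-1.     0.     0.   ]]
```

Emit:
play_rows --plan '[{"slide": [0, 0, 1], "roll": 0, "fingers": -1}, {"slide": [0, 0, 1], "roll": 0, "fingers": -1}, {"slide": [0, 0, 1], "roll": 0, "fingers": -1}, {"slide": [0, 0, 1], "roll": 0, "fingers": -1}, {"slide": [0.44, 0.96, 0], "roll": 0.68, "fingers": -1}, {"slide": [0.44, 0.96, 0], "roll": 0.68, "fingers": -1}, {"slide": [0.44, 0.96, 0], "roll": 0.68, "fingers": -1}, {"slide": [0.44, 0.96, 0], "roll": 0.68, "fingers": -1}, {"slide": [0.44, 0.96, 0], "roll": 0.68, "fingers": -1}, {"slide": [0.44, 0.96, 0], "roll": 0.68, "fingers": -1}, {"slide": [0.44, 0.96, 0], "roll": 0.68, "fingers": -1}, {"slide": [0.44, 0.96, 0], "roll": 0.68, "fingers": -1}, {"slide": [0.44, 0.96, 0], "roll": 0.68, "fingers": -1}, {"slide": [0.44, 0.96, 0], "roll": 0.68, "fingers": -1}, {"slide": [0.44, 0.96, 0], "roll": 0.68, "fingers": -1}, {"slide": [0.44, 0.96, 0], "roll": 0.68, "fingers": -1}]' --squeeze 10

```text
t: 2.6
tool_pos: [0.4131, -0.1969, 0.3389]
orientation: [1.202, 1.213, -1.202]
force: [0.6, 0.2, -0.0]
opening: 0.0003
```

Emit:
play_rows --plan '[{"slide": [0.44, 0.96, 0], "roll": 0.67, "fingers": -1}, {"slide": [0.44, 0.96, 0], "roll": 0.67, "fingers": -1}, {"slide": [0.44, 0.96, 0], "roll": 0.67, "fingers": -1}, {"slide": [0.44, 0.96, 0], "roll": 0.67, "fingers": -1}, {"slide": [0.44, 0.96, 0], "roll": 0.67, "fingers": -1}, {"slide": [0.44, 0.96, 0], "roll": 0.67, "fingers": -1}, {"slide": [0.44, 0.96, 0], "roll": 0.67, "fingers": -1}, {"slide": [0.44, 0.96, 0], "roll": 0.67, "fingers": -1}, {"slide": [0.44, 0.96, 0], "roll": 0.67, "fingers": -1}, {"slide": [0.44, 0.96, 0], "roll": 0.67, "fingers": -1}, {"slide": [0.44, 0.96, 0], "roll": 0.67, "fingers": -1}, {"slide": [0.44, 0.96, 0], "roll": 0.67, "fingers": -1}, {"slide": [0.44, 0.96, 0], "roll": 0.67, "fingers": -1}, {"slide": [0.44, 0.96, 0], "roll": 0.67, "fingers": -1}, {"slide": [0.44, 0.96, 0], "roll": 0.67, "fingers": -1}, {"slide": [0, 0, 0], "roll": 0, "fingers": -1}]'

```text
t: 4.6
tool_pos: [0.6108, 0.2359, 0.3376]
orientation: [0.124, 1.568, -0.125]
force: [-0.3, 0.1, 0.5]
opening: 0.0001
```

```bash
cat > st.py <<'E'
from h import *
s=robot.read_state();M=Ro.from_rotvec(s["orientation"]).as_matrix()
print(s["t"],s["tool_pos"].round(4),"jaw",np.degrees(np.arctan2(M[1,1],M[0,1])).round(2),"tilt",M[:,0].round(3),"F",np.round(s["force"],2),"op",round(s["opening"],4),"q",np.round(s["q"],2))
E
python3 st.py
```

```text
4.6 [0.6108 0.2359 0.3376] jaw 80.92 tilt [-0.001 -0.    -1.   ] F [-0.33  0.08  0.51] op 0.0001 q [ 0.29  0.27  1.12  0.    1.76 -1.12]
```

Emit:
play_rows --plan '[{"slide": [0, 0, -0.9], "fingers": -1}, {"slide": [0, 0, -0.9], "fingers": -1}, {"slide": [0, 0, -0.6], "fingers": -1}, {"slide": [0, 0, -0.3], "fingers": -1}, {"slide": [-0.05, -0.33, 0], "fingers": -1}, {"slide": [-0.05, -0.33, 0], "fingers": -1}, {"slide": [0, 0, 0], "fingers": -1}]'

```text
$.plan[0]: bad value
```

```bash
python3 st.py
python3 - <<'E'
from h import *
for n,b in(("side",(110,160,200,150)),("top",(110,60,200,150))):
    im=robot.read_camera(n); crop(n,im,*b,4,f"pics/{n}1.png")
E
```

```text
4.6 [0.6108 0.2359 0.3376] jaw 80.92 tilt [-0.001 -0.    -1.   ] F [-0.33  0.08  0.51] op 0.0001 q [ 0.29  0.27  1.12  0.    1.76 -1.12]
```

View pics/side1.png

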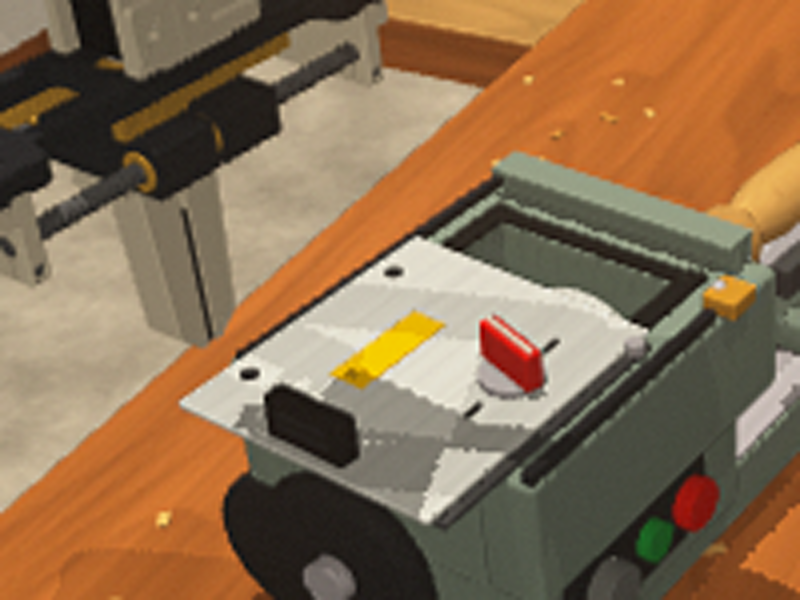

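View pics/top1.png

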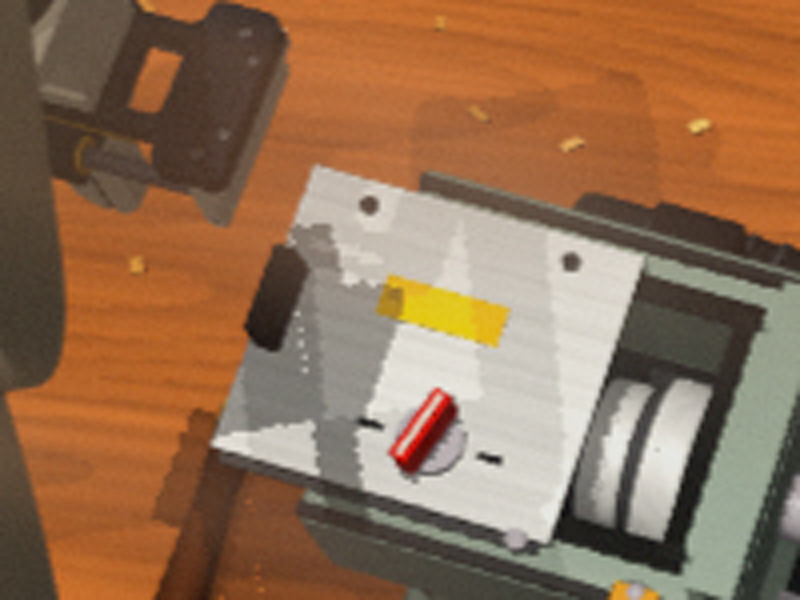

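The cover is unmoved and the gripper hangs beyond the tab: finger tips at about (205,340) in the side crop and (225,220) in the top crop. The move was refused because the rows had no roll, so I'm resending it with one.

Emit:
play_rows --plan '[{"slide": [0, 0, -0.9], "roll": 0, "fingers": -1}, {"slide": [0, 0, -0.9], "roll": 0, "fingers": -1}, {"slide": [0, 0, -0.6], "roll": 0, "fingers": -1}, {"slide": [0, 0, -0.3], "roll": 0, "fingers": -1}, {"slide": [-0.05, -0.33, 0], "roll": 0, "fingers": -1}, {"slide": [-0.05, -0.33, 0], "roll": 0, "fingers": -1}, {"slide": [0, 0, 0], "roll": 0, "fingers": -1}]'

```text
t: 5.58
tool_pos: [0.6083, 0.2134, 0.259]
orientation: [0.128, 1.565, -0.127]
force: [0.3, 0.1, 0.7]
opening: 0.0002
```

```bash
python3 st.py
python3 - <<'E'
from h import *
for n,b in(("side",(110,160,200,150)),("top",(110,60,200,150))):
    im=robot.read_camera(n); crop(n,im,*b,4,f"pics/{n}2.png")
E
```

```text
5.575 [0.6083 0.2134 0.259 ] jaw 80.69 tilt [ 0.002  0.    -1.   ] F [0.32 0.12 0.7 ] op 0.0002 q [ 0.26  0.24  1.3  -0.    1.61 -1.15]
```

View pics/side2.png

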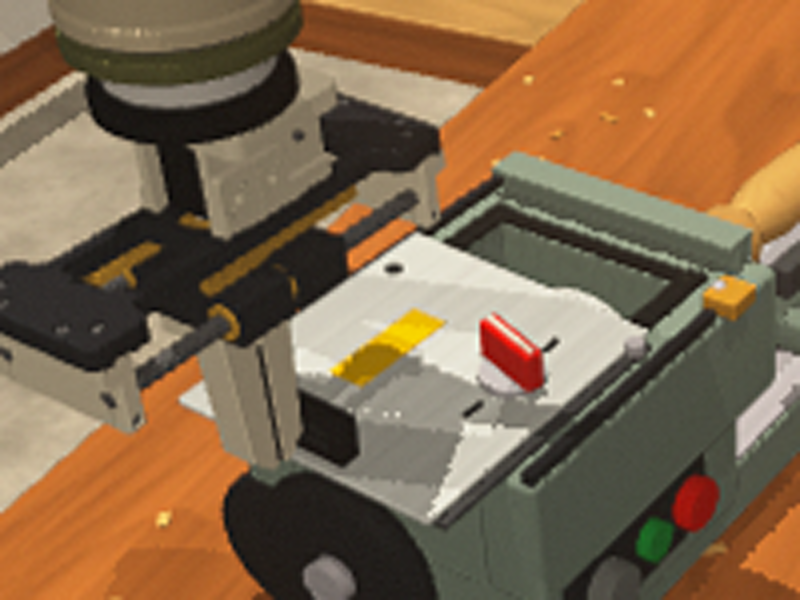

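View pics/top2.png

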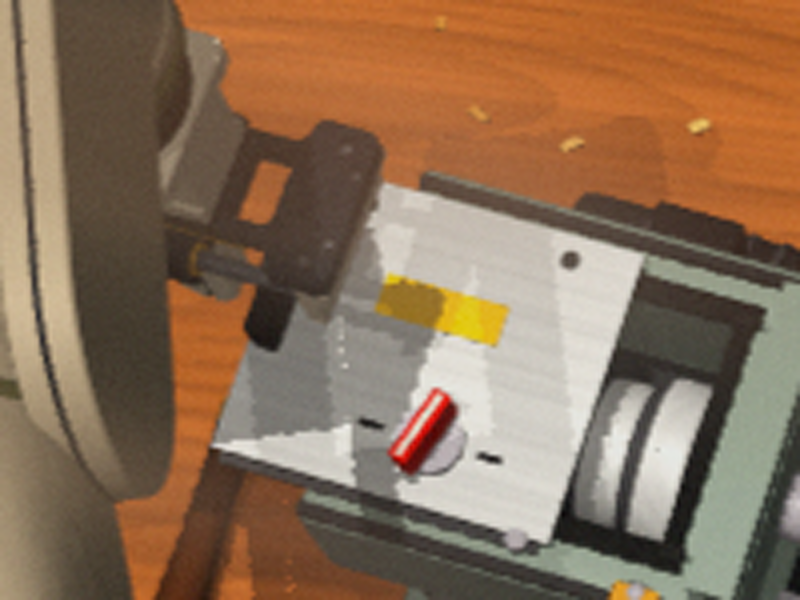

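Emit:
play_rows --plan '[{"slide": [0, 0, -0.2], "roll": 0, "fingers": -1}, {"slide": [-0.03, -0.2, 0], "roll": 0, "fingers": -1}, {"slide": [-0.03, -0.2, 0], "roll": 0, "fingers": -1}, {"slide": [-0.03, -0.2, 0], "roll": 0, "fingers": -1}, {"slide": [-0.03, -0.2, 0], "roll": 0, "fingers": -1}, {"slide": [-0.03, -0.2, 0], "roll": 0, "fingers": -1}, {"slide": [-0.03, -0.2, 0], "roll": 0, "fingers": -1}]'

```text
t: 6.55
tool_pos: [0.6023, 0.178, 0.2517]
orientation: [0.127, 1.567, -0.127]
force: [-1.0, 1.6, 0.0]
opening: 0.0003
```

```bash
python3 st.py
python3 - <<'E'
from h import *
for n,b in(("side",(110,160,200,150)),("top",(150,60,200,150))):
    im=robot.read_camera(n); crop(n,im,*b,4,f"pics/{n}3.png")
E
```

```text
6.55 [0.6023 0.178  0.2517] jaw 80.76 tilt [-0.  0. -1.] F [-0.98  1.56  0.02] op 0.0003 q [ 0.21  0.19  1.36  0.    1.59 -1.2 ]
```

View pics/top3.png

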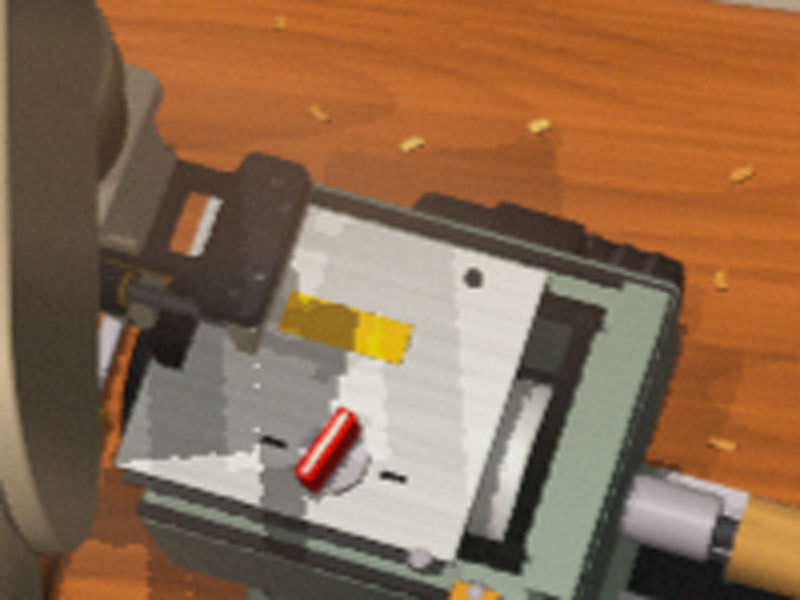

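View pics/side3.png

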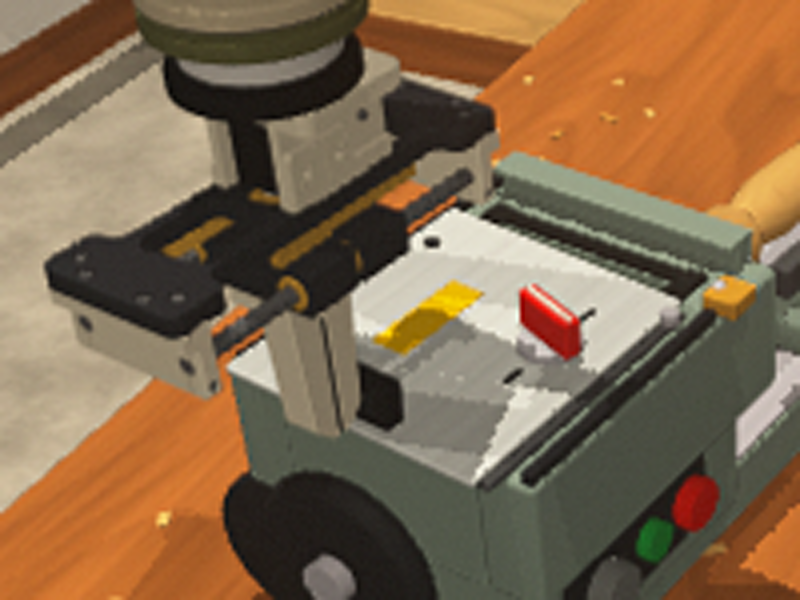

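Emit:
play_rows --plan '[{"slide": [-0.025, -0.16, 0], "roll": 0, "fingers": -1}, {"slide": [-0.025, -0.16, 0], "roll": 0, "fingers": -1}, {"slide": [-0.025, -0.16, 0], "roll": 0, "fingers": -1}, {"slide": [-0.015, -0.1, 0], "roll": 0, "fingers": -1}, {"slide": [-0.015, -0.1, 0], "roll": 0, "fingers": -1}]'

```text
t: 7.28
tool_pos: [0.5992, 0.1578, 0.2517]
orientation: [0.127, 1.567, -0.127]
force: [0.3, 1.3, 1.4]
opening: 0.0003
```

```bash
python3 st.py
python3 - <<'E'
from h import *
for n,b in(("side",(110,160,200,150)),("top",(150,60,200,150))):
    im=robot.read_camera(n); crop(n,im,*b,4,f"pics/{n}4.png")
E
```

```text
7.275 [0.5992 0.1578 0.2517] jaw 80.76 tilt [ 0.  0. -1.] F [0.29 1.28 1.41] op 0.0003 q [ 0.17  0.17  1.38  0.    1.59 -1.23]
```

View pics/top4.png

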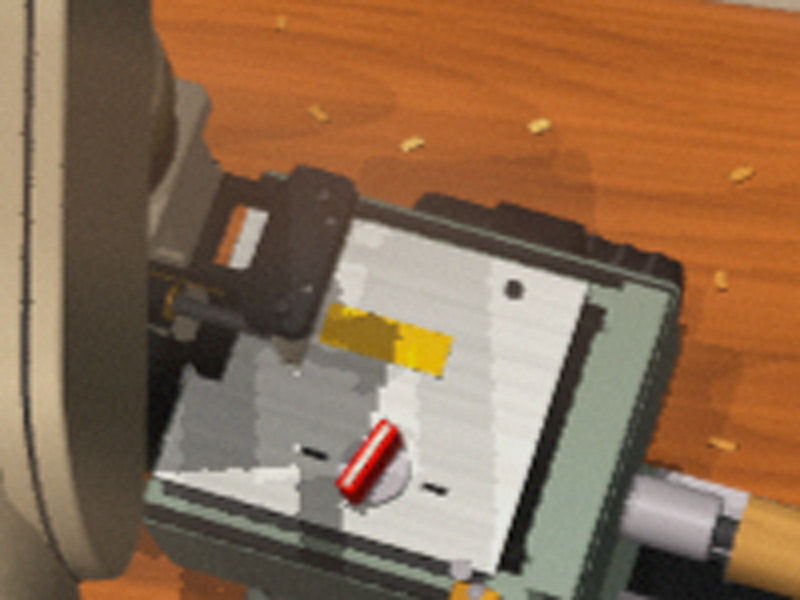

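Emit:
play_rows --plan '[{"slide": [-0.015, -0.1, 0], "roll": 0, "fingers": -1}, {"slide": [-0.015, -0.1, 0], "roll": 0, "fingers": -1}, {"slide": [-0.015, -0.1, 0], "roll": 0, "fingers": -1}]'

```text
t: 7.75
tool_pos: [0.5978, 0.1496, 0.2517]
orientation: [0.127, 1.567, -0.125]
force: [-0.1, 3.3, -0.5]
opening: 0.0003
```

Emit:
play_rows --plan '[{"slide": [-0.015, -0.1, 0], "roll": 0, "fingers": -1}, {"slide": [-0.015, -0.1, 0], "roll": 0, "fingers": -1}]'

```text
t: 8.0
tool_pos: [0.5969, 0.1423, 0.2515]
orientation: [0.126, 1.567, -0.128]
force: [-0.2, 0.6, 0.3]
opening: 0.0007
```

Emit:
play_rows --plan '[{"slide": [-0.006, -0.04, 0], "roll": 0, "fingers": -1}, {"slide": [0, 0, 0], "roll": 0, "fingers": -1}]'

```text
t: 8.25
tool_pos: [0.5968, 0.1415, 0.2516]
orientation: [0.127, 1.567, -0.127]
force: [0.6, 0.2, -0.3]
opening: 0.0007
```

```bash
python3 st.py
python3 - <<'E'
from h import *
for n,b in(("side",(110,160,200,150)),("top",(150,60,200,150))):
    im=robot.read_camera(n); crop(n,im,*b,4,f"pics/{n}5.png")
E
```

```text
8.25 [0.5968 0.1415 0.2516] jaw 80.74 tilt [-0. -0. -1.] F [ 0.61  0.16 -0.29] op 0.0007 q [ 0.15  0.16  1.4  -0.    1.59 -1.26]
```

View pics/top5.png

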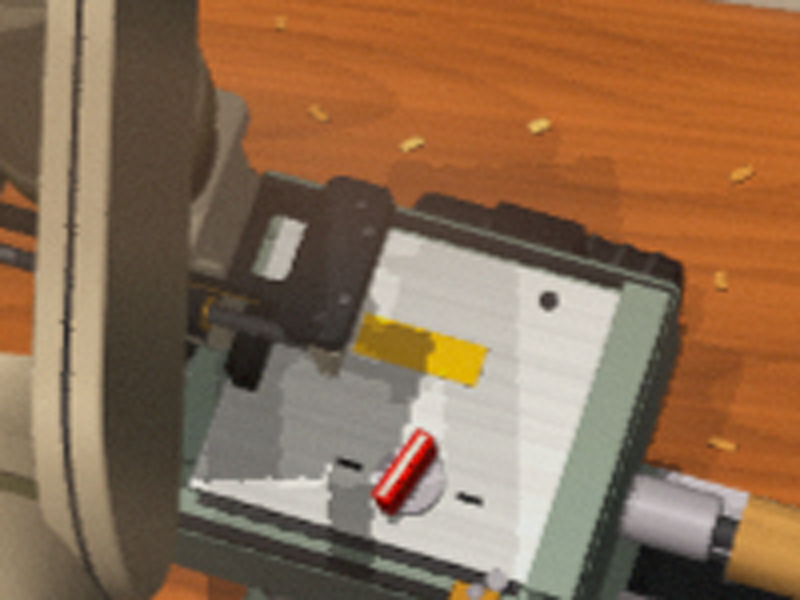

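View pics/side5.png

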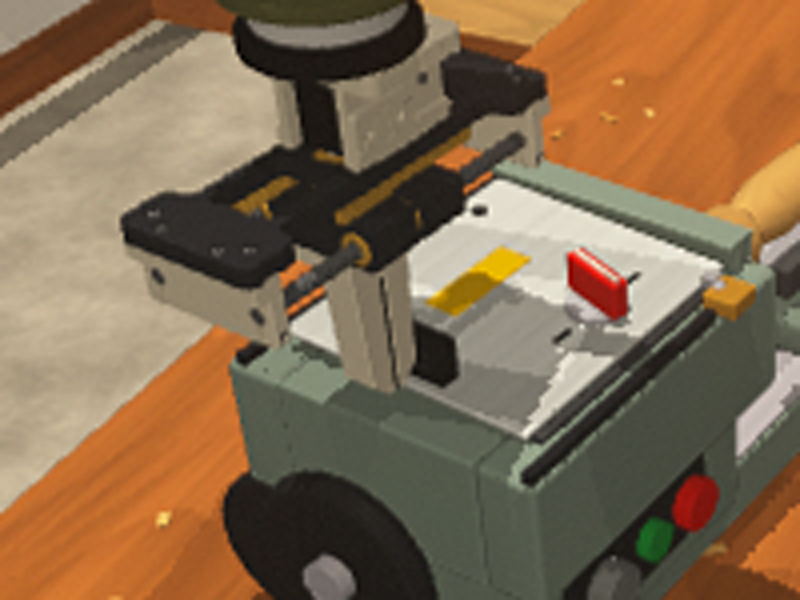

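```bash
cat > fit2.py <<'E'
from h import *
from scipy.optimize import least_squares
p0=np.array([.593886,.115219,-.155957,.23686])
L={"hm":(60,-50,4),"mp":(-73,82.5,4),"kp":(-42,14,4),"km":(-42,-44,4)}
T={"hm":(549,300),"kp":(349,464),"km":(470,498),"mp":(192,486)}
S={"hm":(480,210),"kp":(563,336),"km":(630,277)}
y=np.array([-np.sin(p0[2]),np.cos(p0[2])])
def P(s): p=p0.copy(); p[:2]-=s*y; return p
def res(s):
    r=[]
    for n,D,o in(("top",T,(150,60)),("side",S,(110,160))):
        for k,(u,v) in D.items(): r.append(proj(n,cov(np.array(L[k])/1e3,P(s[0]))[0])-np.array([(u+.5)/4-.5+o[0],(v+.5)/4-.5+o[1]]))
    return np.concatenate(r)
r=least_squares(res,[.06]);print(r.x,r.fun.reshape(-1,2).round(2)); p=P(r.x[0]);print(p)
w=cov((-.042,-.015,.029),p)[0];print("wing",w,"press",cov((.058,0,.004),p)[0],"tab",cov((0,.072,.028),p)[0])
im=cv2.imread("pics/top5.png");hsv=cv2.cvtColor(im,cv2.COLOR_BGR2HSV)
sub=np.zeros(im.shape[:2],bool);sub[425:515,365:445]=1
red=sub&((hsv[:,:,0]<8)|(hsv[:,:,0]>172))&(hsv[:,:,1]>120)&(hsv[:,:,2]>90)
v,u=np.nonzero(red);c=cv2.minAreaRect(np.stack([u,v],1).astype(np.float32));print(c)
for e in [((383,497),(428,437))]:
    q=[atz("top",((a+.5)/4-.5+150,(b+.5)/4-.5+60),w[2]) for a,b in e];d=q[1]-q[0]
    print(q,np.degrees(np.arctan2(d[1],d[0])),"lathe x",np.degrees(p[2]))
crop("",cv2.imread("pics/top5.png")[:,:,::-1],340,400,130,130,5,"pics/w5.png")
E
python3 fit2.py
```

```text
[0.0683004] [[ 0.18 -0.13]
 [ 0.83  0.13]
 [ 0.56  0.14]
 [-0.43  0.17]
 [-0.62  0.26]
 [-0.42  0.29]
 [-0.05  0.77]]
[ 0.5832772   0.04774754 -0.155957    0.23686   ]
wing [0.53798822 0.03968421 0.26732313] press [0.64021529 0.03879494 0.24735229] tab [0.59298932 0.11910504 0.26842351]
((404.6824035644531, 471.3446044921875), (31.968101501464844, 88.11572265625), 35.53767395019531)
[array([0.52213682, 0.04710686, 0.26732313]), array([0.55281747, 0.0316036 , 0.26732313])] -26.807951300591444 lathe x -8.93567788552178
```

View pics/w5.png

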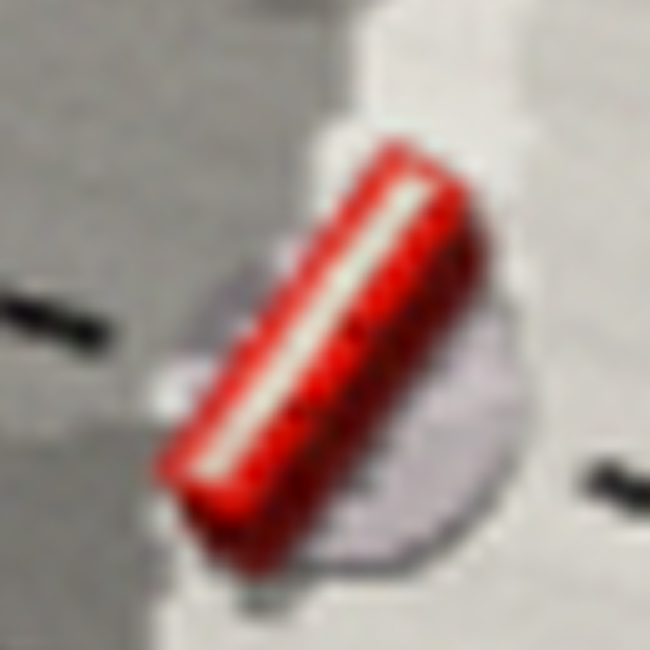

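Emit:
play_rows --plan '[{"slide": [0, 0.1, 0.8], "roll": 0, "fingers": -1}, {"slide": [0, 0, 0.8], "roll": 0, "fingers": -0.25}, {"slide": [-0.33, -0.58, 0], "roll": -0.37, "fingers": -0.25}, {"slide": [-0.33, -0.58, 0], "roll": -0.37, "fingers": -0.25}, {"slide": [-0.33, -0.58, 0], "roll": -0.37, "fingers": -0.25}, {"slide": [-0.33, -0.58, 0], "roll": -0.37, "fingers": -0.25}, {"slide": [-0.33, -0.58, 0], "roll": -0.36, "fingers": -0.25}, {"slide": [-0.33, -0.58, 0], "roll": -0.36, "fingers": -0.25}, {"slide": [0, 0, 0], "roll": 0, "fingers": -0.25}, {"slide": [0, 0, 0], "roll": 0, "fingers": -0.25}]'

```text
t: 9.6
tool_pos: [0.5375, 0.0404, 0.2998]
orientation: [0.368, 1.539, -0.367]
force: [0.9, -0.1, 0.0]
opening: 0.0352
```

```bash
python3 st.py
python3 - <<'E'
from h import *
for n,b in(("side",(110,120,200,150)),("top",(150,60,200,150))):
    im=robot.read_camera(n); crop(n,im,*b,4,f"pics/{n}6.png")
E
```

```text
9.6 [0.5375 0.0404 0.2998] jaw 63.16 tilt [ 0.  0. -1.] F [ 0.86 -0.12  0.04] op 0.0352 q [-0.02 -0.06  1.53  0.    1.66 -1.12]
```

View pics/top6.png

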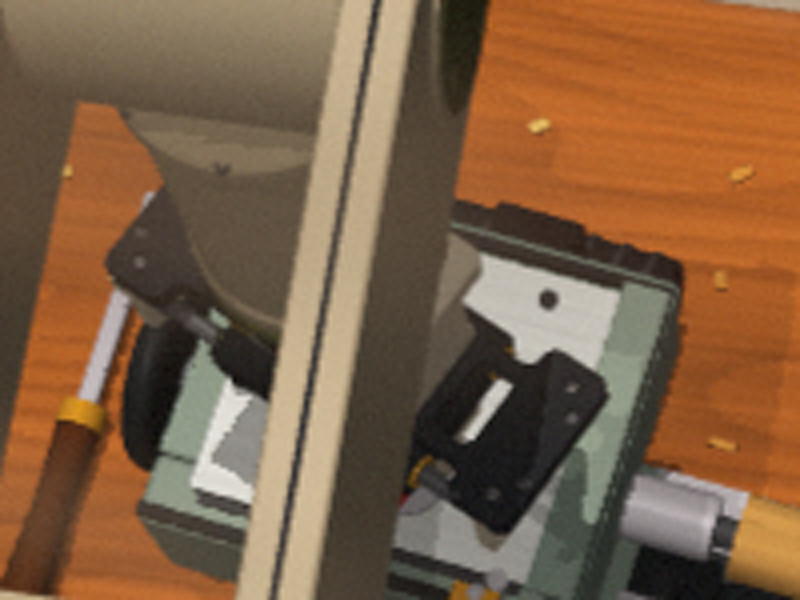

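View pics/side6.png

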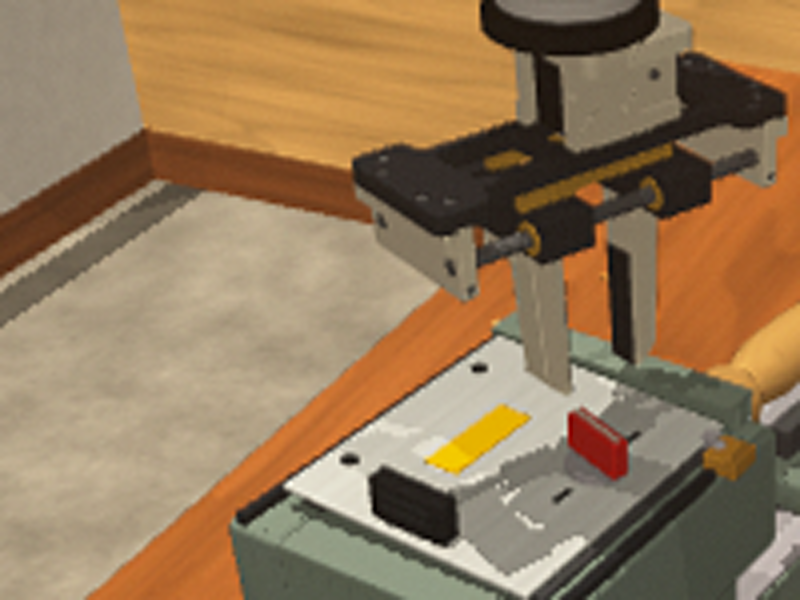

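Emit:
play_rows --plan '[{"slide": [0, 0, -0.6], "roll": 0, "fingers": -0.25}, {"slide": [0, 0, -0.6], "roll": 0, "fingers": -0.25}, {"slide": [0, 0, -0.4], "roll": 0, "fingers": -0.25}, {"slide": [0, 0, 0], "roll": 0, "fingers": -0.25}]' --squeeze 6

```text
t: 10.2
tool_pos: [0.5364, 0.0405, 0.2496]
orientation: [0.367, 1.543, -0.368]
force: [0.0, -0.6, 0.1]
opening: 0.0349
```

```bash
python3 st.py
python3 - <<'E'
from h import *
for n,b in(("side",(160,140,160,120)),):
    im=robot.read_camera(n); crop(n,im,*b,5,f"pics/{n}7.png")
E
```

```text
10.2 [0.5364 0.0405 0.2496] jaw 63.17 tilt [-0.003  0.    -1.   ] F [ 0.03 -0.62  0.14] op 0.0349 q [-0.02 -0.05  1.61 -0.    1.58 -1.12]
```

View pics/side7.png

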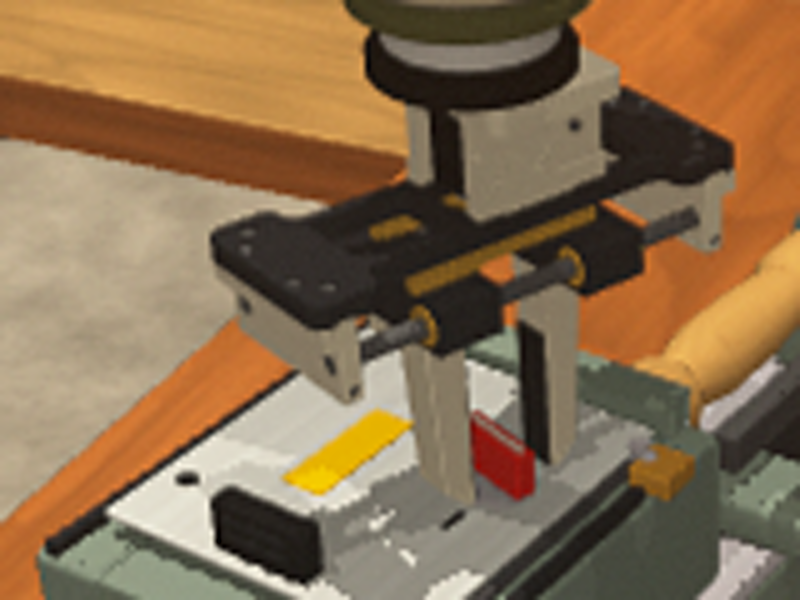

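Emit:
play_rows --plan '[{"slide": [0.03, -0.02, 0.04], "roll": 0, "fingers": -0.5}, {"slide": [0, 0, 0], "roll": 0, "fingers": -0.8}, {"slide": [0, 0, 0], "roll": 0, "fingers": -1}, {"slide": [0, 0, 0], "roll": 0, "fingers": -1}, {"slide": [0, 0, 0], "roll": 0, "fingers": -1}]' --squeeze 6

```text
t: 10.88
tool_pos: [0.5386, 0.0398, 0.2534]
orientation: [0.367, 1.538, -0.367]
force: [-0.3, 0.3, 3.4]
opening: 0.0098
```

```bash
python3 st.py
python3 - <<'E'
from h import *
print(robot.read_state()["wrist_torque"])
for n,b in(("side",(160,140,160,120)),):
    im=robot.read_camera(n); crop(n,im,*b,5,f"pics/{n}8.png")
E
```

```text
10.875 [0.5386 0.0398 0.2534] jaw 63.17 tilt [ 0.001 -0.    -1.   ] F [-0.26  0.33  3.39] op 0.0098 q [-0.02 -0.05  1.61  0.    1.58 -1.12]
[ 0.06338463 -0.16458224  0.07071736]
```

View pics/side8.png

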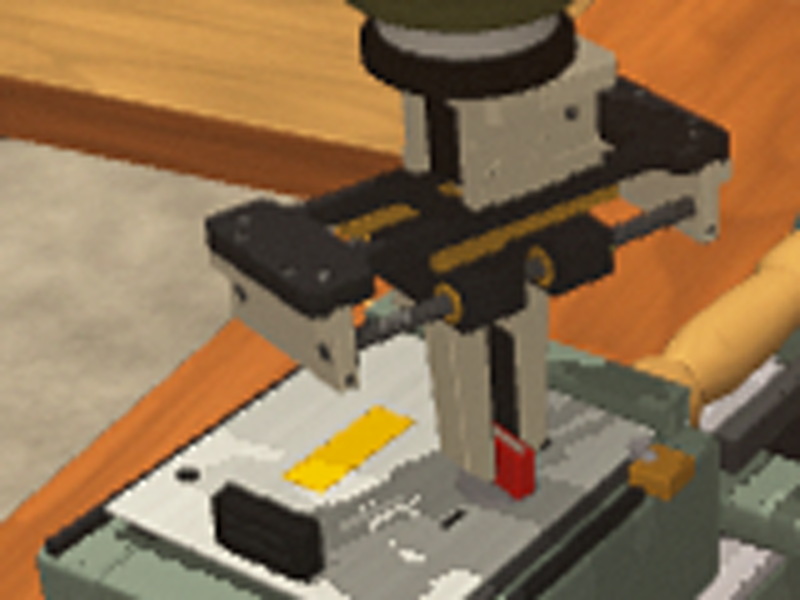

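Emit:
play_rows --plan '[{"slide": [0, 0, 0.05], "roll": 0, "fingers": -1}, {"slide": [0, 0, 0], "roll": -0.3, "fingers": -1}, {"slide": [0, 0, 0], "roll": -0.5, "fingers": -1}, {"slide": [0, 0, 0], "roll": -0.6, "fingers": -1}, {"slide": [0, 0, 0], "roll": -0.6, "fingers": -1}, {"slide": [0, 0, 0], "roll": -0.6, "fingers": -1}, {"slide": [0, 0, 0], "roll": -0.6, "fingers": -1}, {"slide": [0, 0, 0], "roll": 0, "fingers": -1}]' --squeeze 12

```text
t: 11.92
tool_pos: [0.5382, 0.0395, 0.2536]
orientation: [0.714, 1.451, -0.715]
force: [2.0, -1.8, -3.2]
opening: 0.0103
```

```bash
python3 st.py
python3 - <<'E'
from h import *
print(robot.read_state()["wrist_torque"])
for n,b in(("side",(160,140,160,120)),):
    im=robot.read_camera(n); crop(n,im,*b,5,f"pics/{n}9.png")
E
```

```text
11.925 [0.5382 0.0395 0.2536] jaw 37.58 tilt [-0.001 -0.    -1.   ] F [ 2.01 -1.75 -3.16] op 0.0103 q [-0.02 -0.04  1.6  -0.    1.58 -0.68]
[-0.12604919 -0.63675264 -0.03356905]
```

View pics/side9.png

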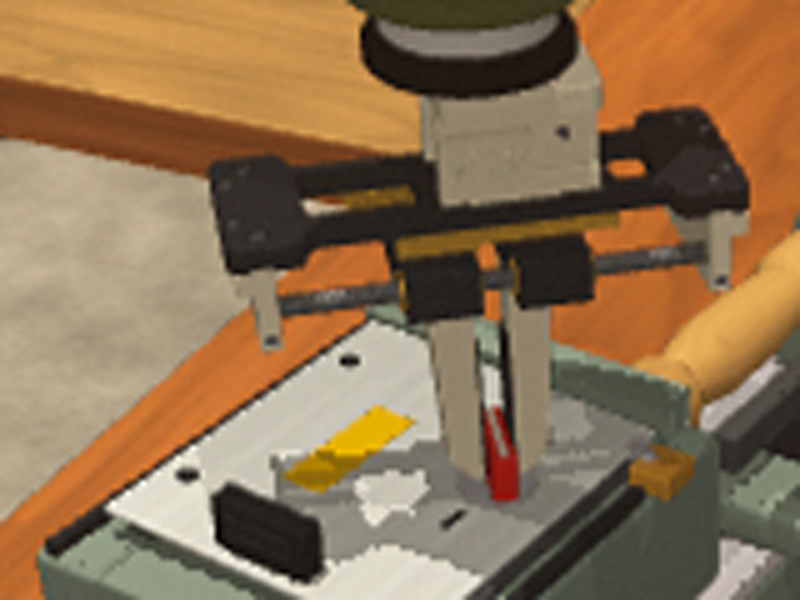

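Emit:
play_rows --plan '[{"slide": [0, 0, -0.03], "roll": -0.6, "fingers": -1}, {"slide": [0, 0, 0], "roll": -0.6, "fingers": -1}, {"slide": [0, 0, 0], "roll": -0.6, "fingers": -1}, {"slide": [0, 0, 0], "roll": -0.6, "fingers": -1}, {"slide": [0, 0, 0], "roll": -0.6, "fingers": -1}, {"slide": [0, 0, 0], "roll": -0.6, "fingers": -1}, {"slide": [0, 0, 0], "roll": -0.6, "fingers": -1}, {"slide": [0, 0, 0], "roll": -0.6, "fingers": -1}, {"slide": [0, 0, 0], "roll": -0.6, "fingers": -1}, {"slide": [0, 0, 0], "roll": -0.3, "fingers": -1}, {"slide": [0, 0, 0], "roll": 0, "fingers": -1}]'

```text
t: 13.35
tool_pos: [0.5374, 0.0399, 0.2533]
orientation: [1.309, 1.142, -1.312]
force: [-5.1, -0.6, 1.3]
opening: 0.0102
```

```bash
python3 st.py
python3 - <<'E'
from h import *
print(robot.read_state()["wrist_torque"])
for n,b in(("side",(160,140,160,120)),("top",(150,60,160,120))):
    im=robot.read_camera(n); crop(n,im,*b,5,f"pics/{n}10.png")
E
```

```text
13.35 [0.5374 0.0399 0.2533] jaw -7.92 tilt [-0.002  0.    -1.   ] F [-5.08 -0.63  1.33] op 0.0102 q [-0.02 -0.05  1.61  0.    1.58  0.12]
[0.00913941 0.71873516 0.06778942]
```

View pics/side10.png

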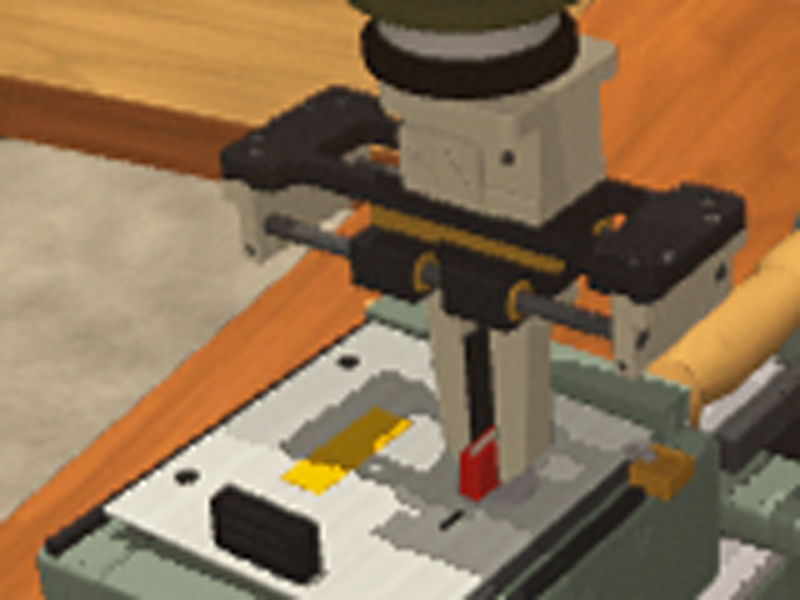

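Emit:
play_rows --plan '[{"slide": [-0.03, 0, 0], "roll": 0, "fingers": -0.6}, {"slide": [0, 0, 0], "roll": 0, "fingers": -0.4}, {"slide": [0, 0, 0], "roll": 0, "fingers": -0.4}, {"slide": [0, 0, 0.6], "roll": 0, "fingers": -0.4}, {"slide": [0, 0, 1], "roll": 0, "fingers": -0.4}, {"slide": [0.8, 0, 0], "roll": 0, "fingers": -0.7}, {"slide": [0.8, 0, 0], "roll": 0, "fingers": -1}, {"slide": [0.8, 0, 0], "roll": 0, "fingers": -1}, {"slide": [0, 0, 0], "roll": 0, "fingers": -1}]'

```text
t: 14.58
tool_pos: [0.6103, 0.0397, 0.302]
orientation: [1.312, 1.139, -1.312]
force: [0.2, -0.1, 0.3]
opening: 0.0005
```

```bash
python3 st.py
python3 - <<'E'
from h import *
for n,b in(("side",(160,140,160,120)),("top",(150,80,160,120))):
    im=robot.read_camera(n); crop(n,im,*b,5,f"pics/{n}11.png")
E
```

```text
14.575 [0.6103 0.0397 0.302 ] jaw -8.03 tilt [ 0.  0. -1.] F [ 0.2  -0.05  0.3 ] op 0.0005 q [-0.02  0.14  1.32  0.    1.67  0.12]
```

View pics/side11.png

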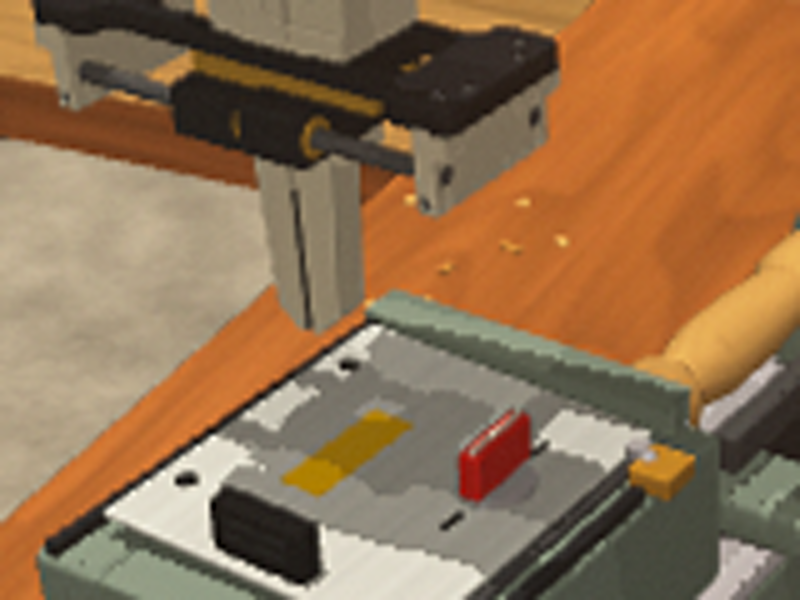

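View pics/top11.png

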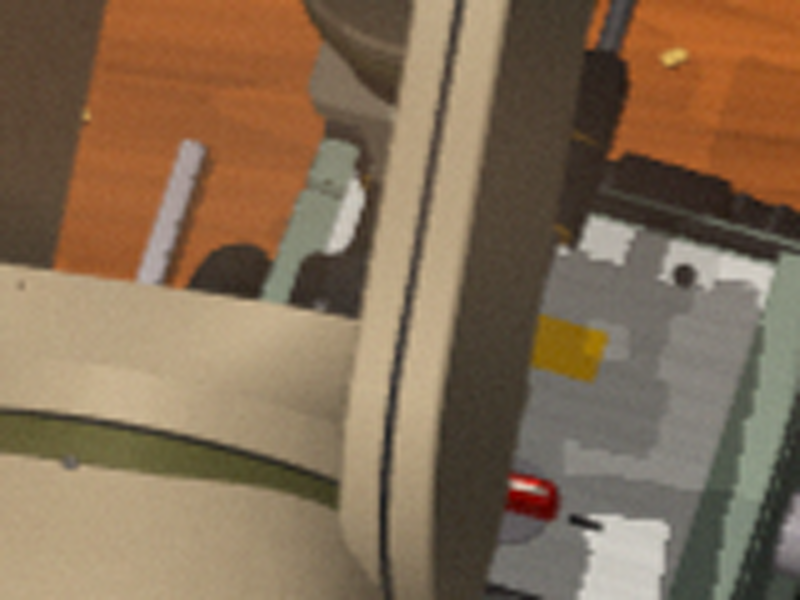

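Run:
```python
from h import *
im=cv2.imread("pics/side11.png")
p=[ 0.5832772,0.04774754,-0.155957,0.23686]
out=cv2.resize(im[380:530,420:580],None,fx=5,fy=5,interpolation=cv2.INTER_CUBIC)
for deg,col in((80,(255,0,0)),(90,(0,255,0)),(97,(255,255,0))):
    a=-np.radians(deg);d=np.array([np.cos(a),np.sin(a),0])*.017
    pts=[]
    for s in(-1,1):
        u=proj("side",cov(np.array([-.042,-.015,.029])+s*d,p)[0]); u=(u-[160,140]+.5)*5-.5
        pts.append(tuple(int(round(x)) for x in (u-[420,380])*5))
    print(deg,pts); cv2.line(out,*pts,col,1)
cv2.imwrite("pics/w11.png",out)
```

```text
80 [(278, 384), (467, 156)]
90 [(245, 372), (500, 167)]
97 [(224, 363), (520, 176)]
```

View pics/w11.png

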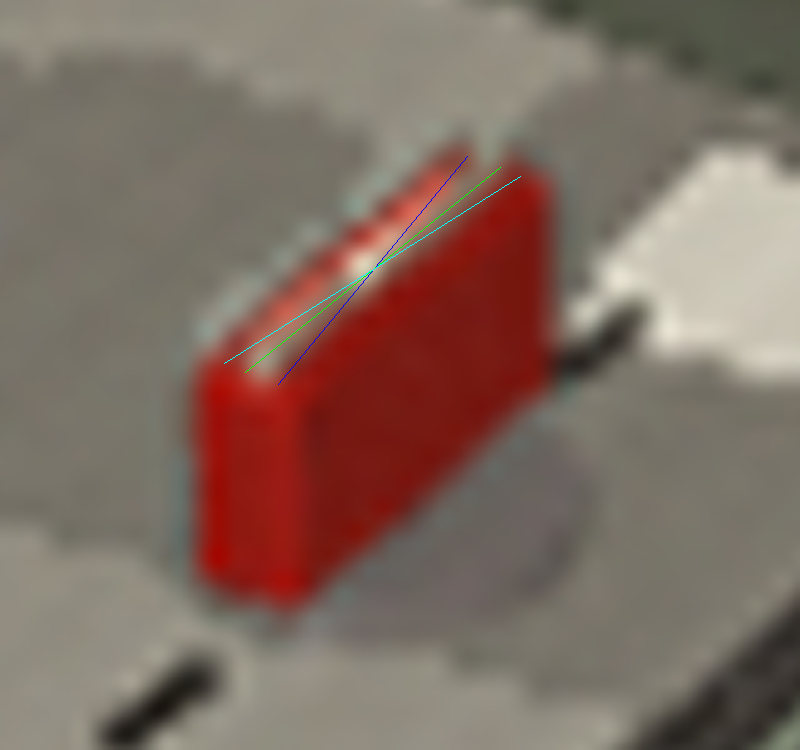

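Emit:
play_rows --plan '[{"slide": [0.1, 0, 0], "roll": 0.93, "fingers": -1}, {"slide": [0.1, 0, 0], "roll": 0.93, "fingers": -1}, {"slide": [0.1, 0, 0], "roll": 0.93, "fingers": -1}, {"slide": [0.1, 0, 0], "roll": 0.93, "fingers": -1}, {"slide": [0.1, 0, 0], "roll": 0.93, "fingers": -1}, {"slide": [0.1, 0, 0], "roll": 0.93, "fingers": -1}, {"slide": [0.1, 0, 0], "roll": 0.93, "fingers": -1}, {"slide": [0.1, 0, 0], "roll": 0.93, "fingers": -1}, {"slide": [0.1, 0, 0], "roll": 0.93, "fingers": -1}, {"slide": [0.1, 0, 0], "roll": 0.93, "fingers": -1}, {"slide": [0, -0.03, -0.5], "roll": 0.93, "fingers": -1}, {"slide": [0, 0, -0.5], "roll": 0.9, "fingers": -1}, {"slide": [0, 0, -0.4], "roll": 0, "fingers": -1}, {"slide": [0, 0, 0], "roll": 0, "fingers": -1}]'

```text
t: 16.42
tool_pos: [0.6385, 0.0389, 0.2586]
orientation: [0.125, 1.569, -0.126]
force: [-0.3, -0.2, -0.7]
opening: 0.0003
```

```bash
python3 st.py
python3 - <<'E'
from h import *
for n,b in(("side",(160,140,160,120)),):
    im=robot.read_camera(n); crop(n,im,*b,5,f"pics/{n}12.png")
E
```

```text
16.425 [0.6385 0.0389 0.2586] jaw 80.85 tilt [-0.002  0.    -1.   ] F [-0.31 -0.25 -0.73] op 0.0003 q [-0.02  0.23  1.31 -0.    1.61 -1.43]
```

View pics/side12.png

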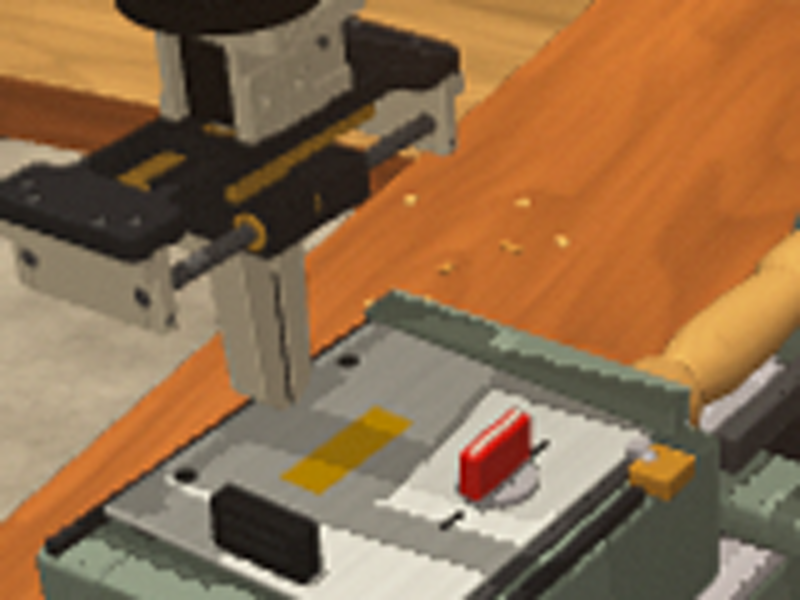

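The fastener slot lines up with the two marks, around (445,521) and (540,447) in the side crop. The closed tips hang above the midpoint between the holes, so I'll press now.

Emit:
play_rows --plan '[{"slide": [0.04, 0, -0.2], "roll": 0, "fingers": -1}, {"slide": [0, 0, -0.2], "roll": 0, "fingers": -1}, {"slide": [0, 0, -0.1], "roll": 0, "fingers": -1}, {"slide": [0, 0, 0], "roll": 0, "fingers": -1}]'

```text
t: 16.98
tool_pos: [0.6412, 0.0389, 0.2451]
orientation: [0.123, 1.566, -0.123]
force: [1.4, -0.4, 3.8]
opening: 0.0004
```

```bash
python3 st.py
```

```text
16.975 [0.6412 0.0389 0.2451] jaw 80.99 tilt [ 0.002 -0.    -1.   ] F [ 1.37 -0.45  3.77] op 0.0004 q [-0.02  0.23  1.32 -0.    1.58 -1.43]
```

Emit:
play_rows --plan '[{"slide": [0, 0, -0.07], "roll": 0, "fingers": -1}, {"slide": [0, 0, -0.07], "roll": 0, "fingers": -1}, {"slide": [0, 0, 0], "roll": 0, "fingers": -1}]'

```text
t: 17.35
tool_pos: [0.6413, 0.0389, 0.2418]
orientation: [0.123, 1.565, -0.123]
force: [0.8, 0.3, 7.6]
opening: 0.0003
```

```bash
python3 st.py
```

```text
17.35 [0.6413 0.0389 0.2418] jaw 81.0 tilt [ 0.003 -0.    -1.   ] F [0.8  0.34 7.64] op 0.0003 q [-0.02  0.23  1.33 -0.    1.58 -1.43]
```

Emit:
play_rows --plan '[{"slide": [0, 0, -0.07], "roll": 0, "fingers": -1}, {"slide": [0, 0, -0.06], "roll": 0, "fingers": -1}, {"slide": [0, 0, 0], "roll": 0, "fingers": -1}]'

```text
t: 17.73
tool_pos: [0.6415, 0.0389, 0.2403]
orientation: [0.124, 1.563, -0.123]
force: [-4.5, -0.4, 17.8]
opening: 0.0004
```

```bash
python3 st.py
```

```text
17.725 [0.6415 0.0389 0.2403] jaw 81.0 tilt [ 0.004 -0.    -1.   ] F [-4.54 -0.37 17.77] op 0.0004 q [-0.02  0.23  1.33  0.    1.57 -1.43]
```

Emit:
play_rows --plan '[{"slide": [0, 0, 0], "roll": 0, "fingers": -1}, {"slide": [0, 0, 0], "roll": 0, "fingers": -1}, {"slide": [0, 0, 0], "roll": 0, "fingers": -1}, {"slide": [0, 0, 0], "roll": 0, "fingers": -1}]'

```text
t: 18.23
tool_pos: [0.6415, 0.039, 0.2403]
orientation: [0.123, 1.563, -0.123]
force: [-5.2, -1.0, 18.1]
opening: 0.0004
```

```bash
python3 st.py
python3 - <<'E'
from h import *
for n,b in(("side",(160,140,160,120)),("top",(150,80,160,120))):
    im=robot.read_camera(n); crop(n,im,*b,5,f"pics/{n}13.png")
E
python3 st.py
```

```text
18.225 [0.6415 0.039  0.2403] jaw 81.0 tilt [ 0.004 -0.    -1.   ] F [-5.22 -1.04 18.12] op 0.0004 q [-0.02  0.23  1.33  0.    1.57 -1.43]
18.325 [0.6415 0.039  0.2403] jaw 81.0 tilt [ 0.004 -0.    -1.   ] F [-3.69  0.17 17.93] op 0.0005 q [-0.02  0.23  1.33  0.    1.57 -1.43]
```

View pics/side13.png

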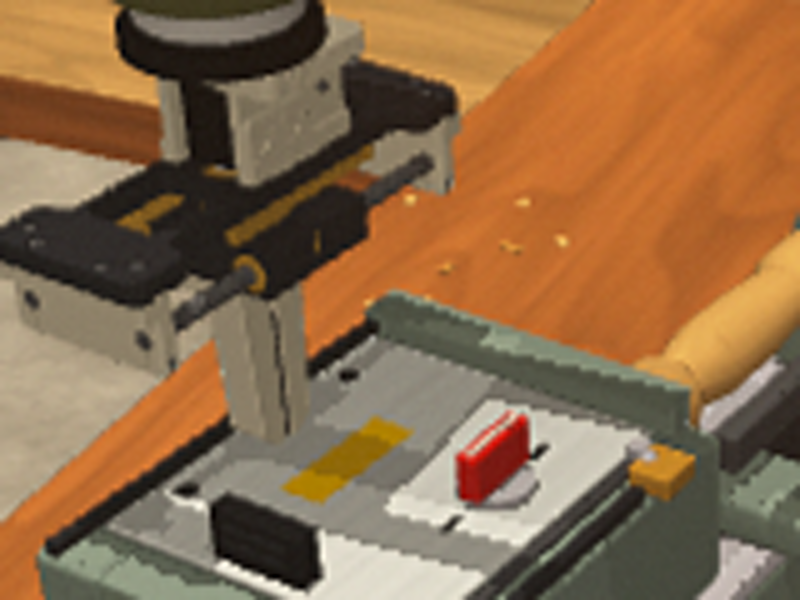

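View pics/top13.png

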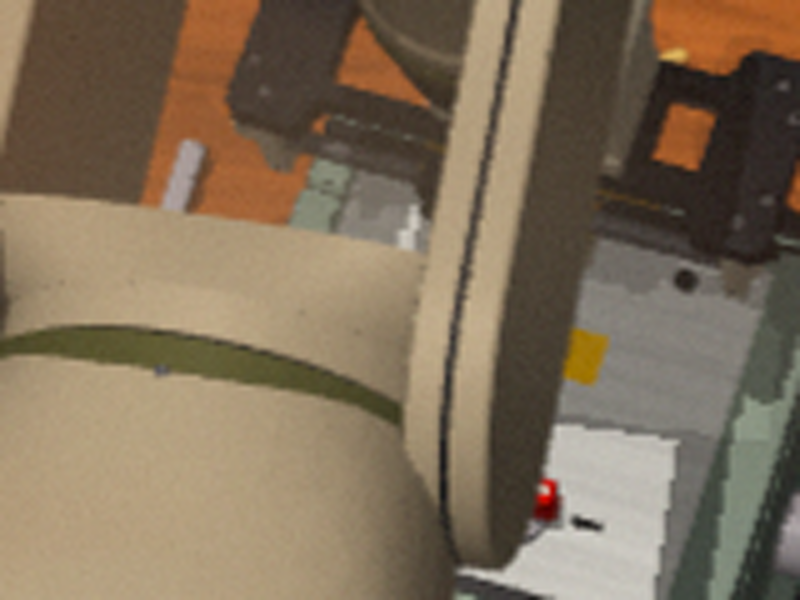

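```bash
python3 - <<'E'
from plant import robot
print(robot.close_job())
E
python3 st.py
```

```text
the job is handed in; nothing more can be done
None
the job is handed in; nothing more can be done
```

The cover is closed, the fastener is locked, and I handed the job in with the gripper still pressing the free edge flat. The hand-in reported no verdict, and no force reading was possible after it.

- **Cover:** I pushed it by its tab about 68 mm. The push force rose to about 3.3 N, then dropped as the tab jumped away from the fingers. The picture afterwards showed the cover against the lip with the ball in its catch, and the last side view showed no shift.
- **Fastener:** I turned the wing clockwise by about 71°. In the side view its slot overlays the 90° model line and is in line with the two black marks. The gripper angle puts it at about 1.55 rad.
- **Pressed edge:** Pressing took 7.6 N near flat, then rose steeply against the hard stop and held at about 18 N. The far edge came down by about 2.8 pixels, roughly the expected 6.6 mm.
- **Bystanders:** I felt no unexpected contact, and the arm stayed well above the dish, screwdriver, gouge and blank. I did not re-measure their positions at the end, because the arm hid part of the top view.

No check failed or disagreed. One move call was refused because its rows had no roll; I resent it, and nothing moved in between. The job took about 18 s of the 54 s allowed.

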